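# Hang the loaded dipping basket on the spring arm

### The arm

A 7-joint arm with a two-finger parallel gripper is mounted at the origin on the work surface. World frame = base frame: x ahead of the robot, y to its left, z up, the work surface at z = 0. Lengths are in m, angles in rad, forces in N, time in s.
With the tool pointing down it reaches from about 0.425 to 0.925 m from the base axis. Payload 6.8 kg.
Tool frame: the origin (TCP) lies at the very end of the fingers, on their centre line; the grasp point (between the pads) lies 19 mm behind it (r.tcp_to_grasp is the distance from the TCP to the grasp point, in m); z points along the fingers, y is the line along which they close (so a half turn about z gives the same grasp; the last joint's range is limited). The gripper opens to 85 mm and grips with 20 to 120 N. Pads are 22 mm wide; open, the fingers measure 114 mm over their backs; the gripper's body (76 mm by 85 mm) begins 54 mm behind the grasp point. The pads swing forward as they close: fully open they stand 13 mm farther back than shut.
Start: joints at [-1.273, 0.477, 0.022, 1.555, -0.011, 1.109, -0.083], TCP at [0.266, 0.62, 0.197] pointing down, gripper open.
Joint ranges: [-2.96, 2.96], [-0.34, 2.1], [-1.41, 1.46], [0.24, 2.44], [-1.37, 4.51], [0.17, 1.92], [-2.96, 2.96]. Speed limits (rad/s): [2.39, 2.39, 3.14, 3.14, 3.14, 3.14, 3.14].

### API

Orientations are given as a rotation vector (axis times angle).
In Python, from bench import r gives the robot as it stands.
- The arm moves only by the tool step_arm, never from a script. Its argument "moves" is a list of rows, each a list of 7 numbers: the shift along the tool's x, y, z in mm, then the turn, a rotation vector about the tool's x, y, z in rad, then the finger opening in mm, from 0 to 85.4. A call has 1 to 8 rows; each row is the pose to reach, as a shift and turn from the pose commanded when the call began, along the tool's axes at that moment; what a row does not reach only later rows make up. A row lasts 1/10 s, in which the tool goes at most 50 mm and 8.59 degrees, less where a joint would pass 70% of its speed; a pose out of reach is approached as far as the arm can. A call with a gripper value outside its range is refused whole. The fingers move at their own pace and stop on an object; "grip_force" is the grip in N (left out, the last holds). Time passes only in rows, so rows that repeat a pose let the fingers close. It gives the time, the measured TCP pose, the force, the opening and the grip force at its end, in the units of the state.
- r.get_obs(): the state, without advancing time (a new reading comes with each control period).
- r.grab_frame(name): name is "side" or "top" or "wrist"; returns a dict with "image" (400x640x3 uint8, red, green, blue), "depth" (400x640 float32, m along the optical axis (not along the pixel's ray), 0 where there is no reading), "mtx" (3x3 intrinsics, pixels), "k1" (the pictures are not rectified: a ray, as slopes to the right and down, at radius r is drawn at 1 + k1 r^2 times it, then the intrinsics apply), "rvec" (rotation vector, rad) and "tvec" (3), from world to camera coordinates, as OpenCV has them. Camera axes: x right, y down, z forward; pixel columns grow to the right and rows downward; lengths in m; the calibration is good to about 2 mm. A picture is of the moment at which its call begins.
- r.hand_in(): hands the job in; it is judged then, once.
The state is a dict: "clock": time; "joints": joint angles; "qvel": joint speeds; "tau": joint torques, N m; "tcp_pos": TCP position; "orientation": TCP orientation; "contact_force": force on the tool from outside, world axes, zero at the start; "moment": the same for the moment, N m; "grip_width": finger opening in m; "gripper_force": force on a finger pad.
Only numpy, scipy, OpenCV 4.12 (cv2) and the standard library are available. Lean on these libraries where they do the work, as an engineer would, in place of code of your own. Each camera call takes 0.05 s, during which the arm holds its last target. There are 200 camera calls.

### The job

Take the sprung hook by its grip, pull it down, work it under the peak of the basket's bail until the latch snaps shut behind the wire, then let the spring arm rise gently all the way up with the basket and let go. While the basket stands on the bench do not drag it, tip it or press hard on it; the bowl stays standing in it, the hook is never let fly up, and everything else on the bench stays where it is.

Things in the scene. Friction and masses are not known exactly. Their poses are not given: they have to be found in the camera images.
- basket: round steel wire dipping basket, 156 mm across, 60 mm high, holding a bowl and topped by a wire bail. 0.48 kg give or take 15 %, 0.7 kg with bail and bowl. Origin: centre of its underside, z up, bail pivots along its x. A sideways push of about 3 N at the bail's peak begins to tip it as it stands; it weighs 6 to 8 N in all
- bail_pivot (a point): middle of the bail's pivot line, 60 mm above basket, same axes. The bail, 6 mm wire, 170 mm wide, is roof-shaped: peak at x = 0, wire centre 90 mm from this line (147 to 150 mm above the bench), falling 20 mm at 34 mm to either side in x. Its pivots are stiff and it leans up to 0.25 rad, so the peak stands up to 22 mm towards +y or -y: not measured, to be felt or seen
- bowl: small terracotta bowl, 96 mm across, 50 mm high, 0.16 kg, standing loose on the basket's floor (6 mm above the basket's underside). Origin: centre of its underside, z up
- hook: steel latch hook that swivels freely about the vertical in the bracket (34 mm square, z -22 to 22 mm) at the spring arm's tip. Origin: swivel axis, mid bracket; z stays up, y towards the hook's open side. J of 7 mm bar, 8 mm thick in x: back y -14 to -6.5 mm, seat surface z -83, underside -91, point on the +y side at y 4.5 to 10, its top at z -71
- hook_mouth (a point): in the hook's mouth, on the swivel axis 61 mm below hook, same axes. A 6 mm wire enters here from the hook's +y side at this height (3 mm up or down allowed), pressing the latch in until it stops hard with its centre near y = -1 mm; it must be at y under 1.5 mm to clear the point. Then raise the hook: the wire slides down into the seat and the latch shuts over it
- hook_seat (a point): where the centre of a 6 mm wire lies when it hangs in the hook: 80 mm below hook, at y = -1 mm, same axes. The hook can be led by hand anywhere over the middle of the bench: a level 0.26 m jib turns freely on a 175 mm column fixed beyond the basket to the robot's right, and its elbow carries the 0.28 m spring arm; these links stay on the side away from the robot, 0.16 to 0.30 m high
- hook_grip (a point): centre of the black cross grip on top of the hook, turning with it, same axes: a level bar 50 mm long along x, 16 mm wide along y, 24 mm high, 61 mm above hook on the swivel axis. Below it 27 mm of clear space around a 12 mm spindle, then the bracket. Grasp from above, fingers closing along its y
- lift (a joint): height of the spring arm, rad: 0 = fully up at its stop (hook then 0.284 m above the bench), growing to 0.6 as the hook is pulled down; hook stays level and its height is 0.235 + 0.28 sin(0.176 - lift) m. The spring pulls the empty hook up with 10 to 11 N all the way, so it also lifts the loaded basket; let go empty, it flies up
- gate (a joint): sprung latch of the hook, rad: 0 = shut against the inside of the point, 0.30 = pushed in against the hook's back (hard stop). Pivot 42 mm below hook at y = -6 mm, 30 mm long; pushing it in takes about 1 to 1.5 N at the mouth
- beaker: a straight terracotta beaker, 72 mm across, 95 mm high, a bystander. Origin: centre of its underside
- vase: a closed terracotta vase shape, 92 mm across, 125 mm high, a bystander. Origin: centre of its underside
- dish: a low grey unfired dish, 116 mm across, 35 mm high, a bystander. Origin: centre of its underside
- jar: a closed white jar, 68 mm across, 85 mm high, a bystander. Origin: centre of its underside
- rib: a flat wooden throwing rib, 110 x 55 mm, 8 mm high, a bystander. Origin: centre of its underside
- looptool: a loop trimming tool with a wooden handle, 180 mm long, 14 mm high, a bystander. Origin: centre of its underside
- mug: a white mug, 80 mm across, 85 mm high, a bystander. Origin: centre of its underside

How it is judged:
On the way, in this order (a step that is already met when the one before it is completed fails the run):
1. the hook is pulled down at least 45 mm, with the basket still standing on the bench (value of joint lift above 0.165 rad and contact force between basket and table above 4 N), for 0.2 s.
2. the hook carries the basket clear of the bench, with the latch shut behind the wire (contact force between basket and hook above 3 N and value of joint gate below 0.1 rad and contact force between basket and table below 0.2 N), for 0.2 s.
At the end, for the whole second after the job is handed in: basket hanging from the hook by its bail, latch shut (under 0.1 rad), spring arm up (lift under 0.06 rad), basket over 30 mm clear of the bench, tilted under 0.3 rad, slower than 0.1 m/s; bowl level on the basket's floor (within 0.15 rad) and within 35 mm of its middle (contact force between basket and hook above 3 N and value of joint gate below 0.1 rad and value of joint lift below 0.06 rad and height (world z) of basket above 0.03 m and angle between basket's own z axis and vertical below 0.3 rad and linear speed of basket below 0.1 m/s and distance between bowl and basket below 0.035 m and angle between the z axis of bowl and the z axis of basket, either way round below 0.15 rad); the robot touches nothing.
It fails at once if the basket is tipped more than 0.04 rad while the bench still carries it (more than 4 N) (contact force between basket and table above 4 N and angle between basket's own z axis and vertical above 0.04 rad).
It fails at once if the basket is dragged more than 12 mm while the bench still carries it (more than 4 N) (contact force between basket and table above 4 N and distance of basket from where it was at the start of the episode above 0.012 m).
It fails at once if the hook presses on the basket with more than 7 N while the bench carries more than 4 N of it (contact force between basket and table above 4 N and contact force between hook and basket above 7 N).
It fails at once if the hook flies up (lift faster than 1.3 rad/s upwards, 0.36 m/s) (velocity of joint lift below -1.3 rad/s).
It fails at once if something else on the bench is shifted by more than 30 mm (distance of any of beaker, vase, dish, jar, rib, looptool, mug from where it was at the start of the episode above 0.03 m).
It also fails if it takes over 59 s, if anything falls off the work surface, if the arm or the gripper's body presses on something with over 40 N, if the wrist force passes 120 N, or if a joint passes its speed limit or range.

## Working session

There is one attempt and no reset: what is moved stays moved. The work goes in short steps, Python scripts to look and compute and a tool call to move; the robot and the scene stay as the last step left them, time stands still between calls to the robot, and variables do not carry over. Pictures are saved under pics/ and viewed, at most 10 in all, crops included, and the job is handed in when it is done.

Besides the shell and the picture viewer there is one more tool, called in YAML: its name, and indented under it one key for each argument. step_arm: Moves the arm, as the interface text tells. Its arguments: {"type":"object","properties":{"moves":{"type":"array","items":{"type":"array","items":{"type":"number"}}},"grip_force":{"type":"number"}},"required":["moves"]}

```bash
mkdir -p pics; ls
cat > h.py <<'E'
import numpy as np, cv2, pickle
from bench import r
def snap(name, tag):
    f=r.grab_frame(name); pickle.dump(f,open(f'pics/{tag}.pkl','wb'))
    cv2.imwrite(f'pics/{tag}.png', f['image'][:,:,::-1]); return f
def load(tag): return pickle.load(open(f'pics/{tag}.pkl','rb'))
def rays(f,uv):
    uv=np.array(uv,float).reshape(-1,2); K=np.array(f['mtx']); k=float(f['k1'])
    return cv2.undistortPoints(uv.reshape(-1,1,2),K,np.array([k,0,0,0.])).reshape(-1,2)
def cam(f):
    R=cv2.Rodrigues(np.array(f['rvec'],float))[0]; t=np.array(f['tvec'],float).ravel(); return R,t
def atdepth(f,uv,d=None):
    uv=np.array(uv).reshape(-1,2); n=rays(f,uv); R,t=cam(f)
    if d is None: d=f['depth'][uv[:,1].astype(int),uv[:,0].astype(int)]
    d=np.broadcast_to(d,len(uv)); p=np.c_[n*d[:,None],d]; return (p-t)@R
def atz(f,uv,z):
    n=rays(f,uv); R,t=cam(f); c=-R.T@t; v=np.c_[n,np.ones(len(n))]@R
    return c+v*((z-c[2])/v[:,2])[:,None]
def proj(f,P):
    R,t=cam(f); return cv2.projectPoints(np.array(P,float).reshape(-1,1,3),np.array(f['rvec'],float),t,np.array(f['mtx']),np.array([float(f['k1']),0,0,0]))[0].reshape(-1,2)
E
python3 - <<'E'
from h import *
a=snap('side','s0');b=snap('top','t0')
for f in(a,b):
    R,t=cam(f);print(-R.T@t,R[2],f['k1'])
print(r.get_obs())
cv2.imwrite('pics/both.png',cv2.resize(np.vstack([a['image'],b['image']])[:,:,::-1],(480,600)))
E
```

```text
pics
[ 0.28414928 -0.91197825  0.89040155] [ 0.25902268  0.76837818 -0.5852369 ] -0.10466561427985
[ 0.48328184 -0.02030616  1.56527819] [ 0.05783175  0.00558291 -0.99831073] -0.08393558735542644
{'clock': 0.1, 'joints': array([-1.27308062,  0.47771739,  0.02233409,  1.55629616, -0.01150534,
        1.10931528, -0.08310675]), 'qvel': array([ 0.0008361 , -0.00193769,  0.00080583, -0.00384943,  0.00040183,
        0.00126821, -0.00108181]), 'tau': array([ 4.46368911e-03, -5.97765791e+01,  1.61375508e+00, -2.81955618e+01,
        1.28450379e-02,  5.16159256e-03,  2.96924362e-06]), 'tcp_pos': array([0.26625049, 0.61965529, 0.19614667]), 'orientation': array([-6.33015166e-01, -3.07693358e+00,  2.50272882e-03]), 'contact_force': array([ 0.81207484, -0.03879594,  0.00601138]), 'moment': array([-0.06577598, -0.00699469,  0.02224717]), 'gripper_force': 0.0, 'grip_width': 0.08548962363185005}
```

View pics/s0.png

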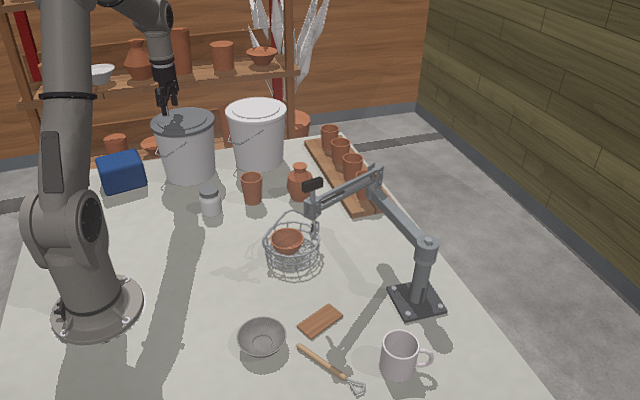

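View pics/t0.png

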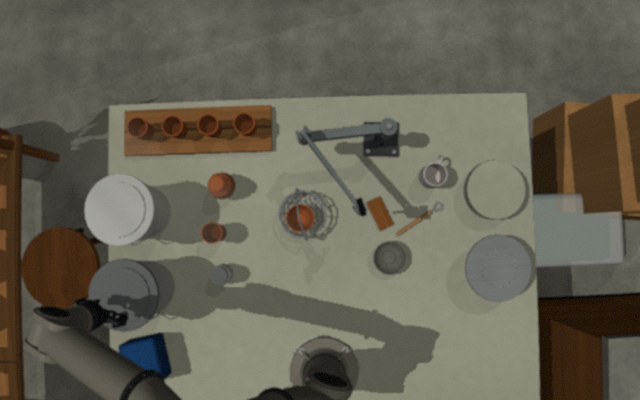

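The side view shows the hook's black grip near (313,184) and the basket near (291,250). The top view shows the grip near (360,206) and the basket near (305,215). I'll enlarge both.

Run:
```python
from h import *
a=load('s0');b=load('t0')
A=cv2.resize(a['image'][160:290,240:400],None,fx=5,fy=4.6*0+5,interpolation=cv2.INTER_CUBIC)[:600]
B=cv2.resize(b['image'][180:250,270:400],None,fx=6,fy=6,interpolation=cv2.INTER_CUBIC)
cv2.imwrite('pics/c1.png',A[:,:,::-1]);cv2.imwrite('pics/c2.png',B[:,:,::-1])
```

```text
(no output)
```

View pics/c1.png

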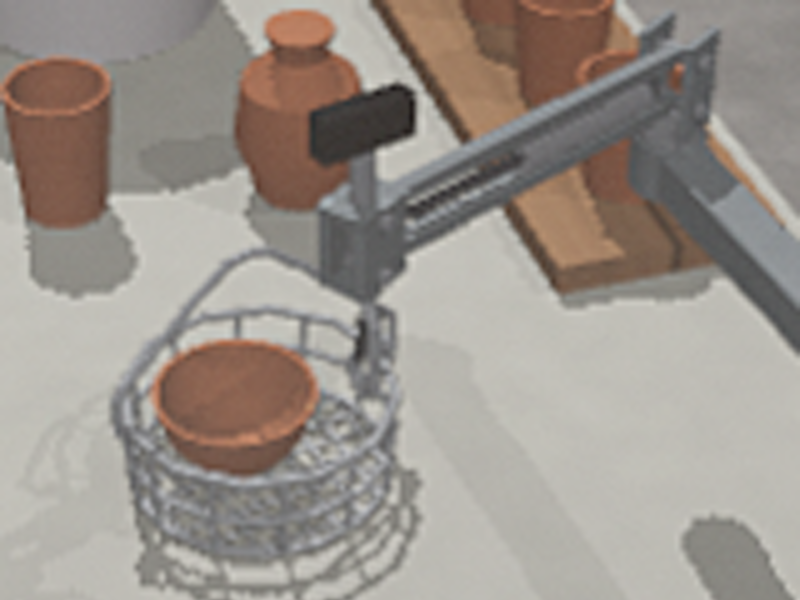

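View pics/c2.png

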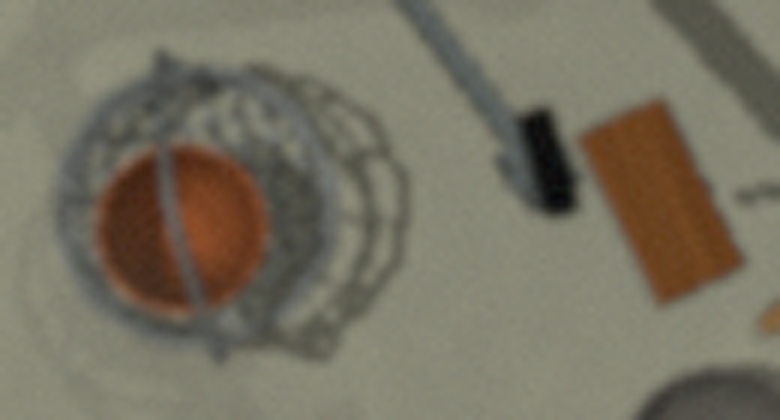

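Run:
```python
from h import *
a=load('s0');b=load('t0')
B=lambda l:[(270+x/6-.4,180+y/6-.4) for x,y in l]
A=lambda l:[(240+x/5-.4,160+y/5-.4) for x,y in l]
print('grip',atz(b,B([(548,161),(535,110),(561,211)]),.357))
print('lugs',atz(b,B([(162,60),(220,355),(191,207)]),.06), 'rim c',atz(b,B([(195,208)]),.058))
print('bail top @.148',atz(b,B([(165,165),(174,205),(178,220),(183,240)]),.148))
print('side bail peak',atz(a,A([(262,253)]),.150))
print('grip side ', atz(a,A([(363,124)]),.345))
# basket rim centre from side: 
print('rim side',atz(a,A([(258,400)]),.06))
d=a['depth'];
for p in A([(262,253),(363,124)]): print(p,atdepth(a,[np.round(p)]))
P=r.get_obs();print(P['tcp_pos'],cv2.Rodrigues(P['orientation'])[0])
n=rays(b,[(x,y) for y in range(400) for x in range(640)])
W=atdepth(b,[(x,y) for y in range(400) for x in range(640)])
m=(W[:,2]>.13)&(W[:,2]<.165)&(np.hypot(W[:,0]-.48,W[:,1]-.03)<.15)
print(W[m].round(4)[:40])
```

```text
grip [[ 0.54114271 -0.11732808  0.357     ]
 [ 0.56400379 -0.11229868  0.357     ]
 [ 0.51877126 -0.12236836  0.357     ]]
lugs [[0.61757531 0.07102593 0.06      ]
 [0.45343383 0.04312981 0.06      ]
 [0.53553912 0.05701044 0.06      ]] rim c [[0.53499204 0.05491119 0.058     ]]
bail top @.148 [[0.55476412 0.0654875  0.148     ]
 [0.53377601 0.06132203 0.148     ]
 [0.52590523 0.05943693 0.148     ]
 [0.51542305 0.05709949 0.148     ]]
side bail peak [[0.54120219 0.06305804 0.15      ]]
grip side  [[ 0.54076683 -0.11597733  0.345     ]]
rim side [[0.5326399  0.04837684 0.06      ]]
(292.0, 210.2) [[0.542514   0.06797495 0.14693963]]
(312.20000000000005, 184.4) [[ 0.53747422 -0.1247833   0.35214375]]
[0.26625049 0.61965529 0.19614667] [[-9.18788249e-01  3.94750388e-01 -5.34608901e-04]
 [ 3.94750735e-01  9.18787003e-01 -1.51678245e-03]
 [-1.07558751e-04 -1.60463915e-03 -9.99998707e-01]]
[[0.5719 0.0696 0.1307]
 [0.5687 0.0697 0.131 ]
 [0.5687 0.0665 0.1304]
 [0.5654 0.0696 0.1331]
 [0.5619 0.0693 0.1398]
 [0.5619 0.0663 0.1372]
 [0.5591 0.0698 0.1325]
 [0.5585 0.0661 0.142 ]
 [0.5553 0.0691 0.1452]
 [0.5555 0.0663 0.14  ]
 [0.5522 0.0692 0.1452]
 [0.5522 0.0662 0.1429]
 [0.5488 0.069  0.1497]
 [0.5487 0.0658 0.1508]
 [0.5456 0.0689 0.1528]
 [0.5454 0.0656 0.1555]
 [0.5425 0.066  0.1494]
 [0.5423 0.0627 0.1523]
 [0.5392 0.0658 0.1549]
 [0.5392 0.0629 0.1515]
 [0.536  0.0658 0.1562]
 [0.5361 0.0629 0.1521]
 [0.5331 0.0662 0.1499]
 [0.5332 0.0633 0.1465]
 [0.5299 0.0662 0.1516]
 [0.5297 0.0627 0.1575]
 [0.5268 0.0634 0.1483]
 [0.5266 0.06   0.1525]
 [0.5238 0.0635 0.1467]
 [0.5238 0.0606 0.1439]
 [0.5206 0.0636 0.1472]
 [0.5205 0.0604 0.1481]
 [0.5176 0.064  0.1419]
 [0.5175 0.0607 0.1438]
 [0.5145 0.0611 0.1384]
 [0.5143 0.0578 0.1412]
 [0.5113 0.0611 0.1395]
 [0.5112 0.0579 0.1412]
 [0.5083 0.0616 0.1326]
 [0.5082 0.0584 0.1341]]
```

```bash
cat >> h.py <<'E'
def tool(target,yaw=None):
    "shift (mm) and turn about tool z to bring TCP to target world with tool y at world angle yaw"
    o=r.get_obs(); R=cv2.Rodrigues(o['orientation'])[0]
    s=R.T@(np.array(target)-o['tcp_pos'])*1000
    print('shift mm',s.round(1))
    if yaw is not None:
        Y=np.array([np.cos(yaw),np.sin(yaw),0]); X=np.array([Y[1],-Y[0],0])
        X=np.cross(Y,[0,0,-1.]); T=np.c_[X,Y,[0,0,-1]]
        print('turn',cv2.Rodrigues(R.T@T)[0].ravel().round(3))
E
python3 - <<'E'
from h import *
a=load('s0')
h=np.array([.541,-.117,.284])
for y in(.22,.22+np.pi):
    Y=np.array([-np.sin(y),np.cos(y),0])
    for n,yy,z in(('back',-10,-60),('point',7,-75),('latchtop',-6,-42),('latchend',3,-70)):
        p=proj(a,h+Y*yy/1e3+[0,0,z/1e3])[0]; print(y,n,((p-[240,160]+.4)*5).round())
tool([.30,.55,.45]); tool([.541,-.117,.43],1.79)
E
```

```text
0.22 back [374. 356.]
0.22 point [356. 361.]
0.22 latchtop [370. 320.]
0.22 latchend [360. 357.]
3.3615926535897933 back [352. 332.]
3.3615926535897933 point [371. 377.]
3.3615926535897933 latchtop [357. 306.]
3.3615926535897933 latchend [366. 364.]
shift mm [ -58.5  -51.1 -253.8]
shift mm [-543.3 -568.7 -232.9]
turn [-0.002 -0.    -0.625]
```

step_arm:
  moves:
    - [0, 0, -50, 0, 0, 0, 85]
    - [0, 0, -100, 0, 0, 0, 85]
    - [0, 0, -150, 0, 0, 0, 85]
    - [0, 0, -200, 0, 0, 0, 85]
    - [0, 0, -235, 0, 0, 0, 85]
    - [-10, -48, -235, 0, 0, -0.1, 85]
    - [-20, -96, -235, 0, 0, -0.2, 85]
    - [-35, -140, -235, 0, 0, -0.3, 85]

```text
clock: 0.9
tcp_pos: [0.2423, 0.4762, 0.4315]
orientation: [-0.157, -3.137, 0.001]
contact_force: [0.9, 0.5, 1.1]
grip_width: 0.085
gripper_force: 0.0
```

Run:
```python
from h import *
print(r.get_obs()['tcp_pos'],r.get_obs()['joints'].round(2));tool([.541,-.117,.43],1.79)
```

```text
[0.242276   0.47623649 0.43150029] [-1.22  0.11  0.    1.53 -0.    1.5   0.25]
shift mm [-356.6 -560.3    1.8]
turn [-0.001 -0.    -0.32 ]
```

step_arm:
  moves:
    - [-40, -28, 0, 0, 0, -0.04, 85]
    - [-80, -56, 0, 0, 0, -0.08, 85]
    - [-120, -84, 0, 0, 0, -0.12, 85]
    - [-160, -112, 0, 0, 0, -0.16, 85]
    - [-200, -140, 0, 0, 0, -0.2, 85]
    - [-240, -168, 0, 0, 0, -0.24, 85]
    - [-275, -200, 0, 0, 0, -0.28, 85]
    - [-310, -235, 0, 0, 0, -0.32, 85]

```text
clock: 1.7
tcp_pos: [0.5276, 0.2101, 0.4315]
orientation: [0.34, -3.123, 0.0]
contact_force: [-0.2, 1.0, -0.1]
grip_width: 0.0849
gripper_force: 0.0
```

Run:
```python
from h import *
print(r.get_obs()['tcp_pos'],r.get_obs()['joints'].round(2));tool([.541,-.117,.43],1.79)
```

```text
[0.52760662 0.21005442 0.43152227] [-0.74  0.17  0.31  1.47 -0.05  1.51  1.35]
shift mm [  57.2 -322.3    1.6]
turn [-0.    -0.001 -0.003]
```

step_arm:
  moves:
    - [10, -46, 0, 0, 0, 0, 85]
    - [20, -92, 0, 0, 0, 0, 85]
    - [30, -138, 0, 0, 0, 0, 85]
    - [40, -184, 0, 0, 0, 0, 85]
    - [48, -230, 0, 0, 0, 0, 85]
    - [53, -275, 0, 0, 0, 0, 85]
    - [57, -310, 0, 0, 0, 0, 85]
    - [57, -322, 0, 0, 0, 0, 85]

```text
clock: 2.5
tcp_pos: [0.5386, -0.1203, 0.432]
orientation: [0.325, -3.124, 0.002]
contact_force: [0.1, 0.3, 0.7]
grip_width: 0.085
gripper_force: 0.0
```

Run:
```python
from h import *
o=r.get_obs();print(o['tcp_pos'],o['joints'].round(2));tool([.541,-.117,.43],1.79)
w=snap('wrist','w0')
R,t=cam(w); print(-R.T@t,R[2]); print(proj(w,[.541,-.117,.345]))
```

```text
[ 0.53856485 -0.12031712  0.43200468] [-0.37  0.14  0.55  1.52 -0.07  1.5   1.96]
shift mm [-3.1  2.7  2. ]
turn [-0.001 -0.    -0.012]
[ 0.46611419 -0.13405495  0.60892359] [ 0.28299576  0.05805759 -0.95736237]
[[320.84271171 197.79823276]]
```

View pics/w0.png

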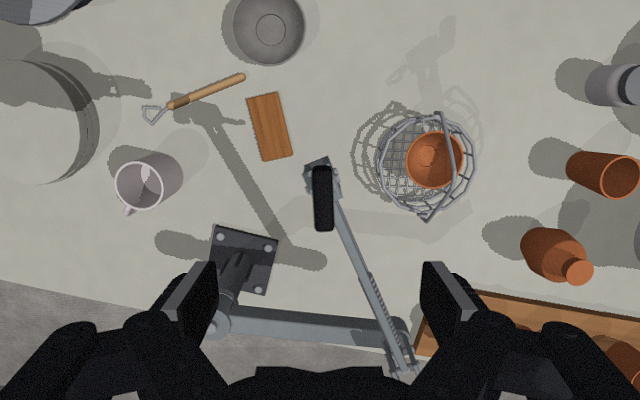

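Wrist view: the black grip is at (323,198), where I predicted it, and the basket with its bail is at (432,160). Descending to grasp.

step_arm:
  moves:
    - [-3, 3, 35, 0, 0, 0, 60]
    - [-3, 3, 65, 0, 0, 0, 60]
    - [-3, 3, 90, 0, 0, 0, 60]
    - [-3, 3, 104, 0, 0, 0, 60]
    - [-3, 3, 106, 0, 0, 0, 40]
    - [-3, 3, 106, 0, 0, 0, 10]
    - [-3, 3, 106, 0, 0, 0, 0]
    - [-3, 3, 106, 0, 0, 0, 0]
  grip_force: 60

```text
clock: 3.35
tcp_pos: [0.5426, -0.1119, 0.3272]
orientation: [-0.336, 3.121, -0.0]
contact_force: [0.0, 0.3, 1.0]
grip_width: 0.0019
gripper_force: 0.0
```

step_arm:
  moves:
    - [0, 0, 0, 0, 0, 0, 0]
    - [0, 0, 0, 0, 0, 0, 0]
    - [0, 0, 0, 0, 0, 0, 0]
  grip_force: 60

```text
clock: 3.65
tcp_pos: [0.5419, -0.1119, 0.3262]
orientation: [-0.336, 3.123, 0.0]
contact_force: [0.3, 0.5, 0.5]
grip_width: 0.0004
gripper_force: 0.0
```

Run:
```python
from h import *
w=snap('wrist','w1'); a=snap('side','s1')
A=cv2.resize(a['image'][140:260,250:410],None,fx=3,fy=3,interpolation=cv2.INTER_CUBIC)
B=cv2.resize(w['image'],(480,300))
cv2.imwrite('pics/m1.png',np.vstack([A[:300],B])[:,:,::-1])
```

```text
(no output)
```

View pics/m1.png

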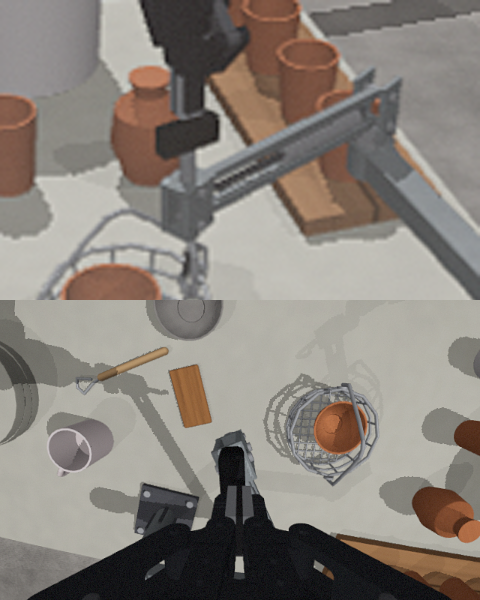

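Run:
```python
from h import *
for n in('w0','w1'):
    w=load(n); im=w['image'].astype(int).sum(2); d=w['depth']
    box=(290,150,350,240) if n=='w0' else (285,185,335,250)
    vu=[(x,y) for y in range(box[1],box[3]) for x in range(box[0],box[2]) if im[y,x]<120 and d[y,x]>0]
    P=atdepth(w,vu); P=P[(P[:,2]>.32)]
    print(n,len(P),np.percentile(P,[2,25,50,75,98],axis=0).round(4))
    R,t=cam(w); print(-R.T@t, r.get_obs()['tcp_pos'])
    print(proj(w,[[.541,-.117,.357],r.get_obs()['tcp_pos']]))
a=load('s1');print(proj(a,[[.541,-.117,.345],[.5419,-.1119,.3262]]))
```

```text
w0 1240 [[ 0.516  -0.1269  0.344 ]
 [ 0.525  -0.1205  0.3562]
 [ 0.5366 -0.1164  0.3569]
 [ 0.5492 -0.1125  0.3574]
 [ 0.5617 -0.1057  0.3584]]
[ 0.46611419 -0.13405495  0.60892359] [ 0.54184225 -0.11188327  0.32605439]
[[320.91318211 202.25480643]
 [326.50441408 193.63605002]]
w1 1727 [[ 0.5156 -0.127   0.34  ]
 [ 0.5182 -0.1228  0.3549]
 [ 0.5233 -0.1193  0.3566]
 [ 0.5292 -0.1156  0.3573]
 [ 0.5353 -0.1108  0.3584]]
[ 0.46946481 -0.12634672  0.50307905] [ 0.54184225 -0.11188327  0.32605439]
[[305.66199551 258.89197031]
 [316.56676408 236.73979012]]
[[312.44648375 184.62882574]
 [312.09528424 190.51885078]]
```

Run:
```python
from h import *
w=load('w1');a=load('s1')
g=lambda i:np.clip((i.astype(float)/255)**.5*255,0,255).astype(np.uint8)
B=cv2.resize(w['image'][170:310,260:380],(480,560),interpolation=cv2.INTER_CUBIC)
A=cv2.resize(a['image'][140:224,288:336],(320,560),interpolation=cv2.INTER_CUBIC)
cv2.imwrite('pics/c3.png',g(np.hstack([B,A]))[:,:,::-1])
```

```text
(no output)
```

View pics/c3.png

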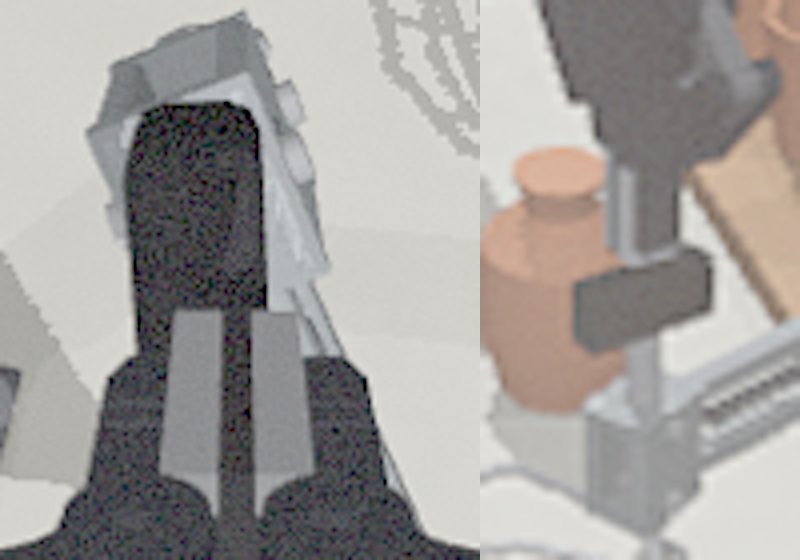

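Run:
```python
from h import *
w=load('w1');a=load('s1')
print(atdepth(w,[(308,250),(308,270),(327,250),(327,265),(308,235),(318,250)]))
print('side finger tip',atdepth(a,[(314,174),(314,177),(310,172)]))
print(proj(a,[[.542,-.112,.326],[.542,-.112,.357],[.542,-.112,.365]]))
print(r.get_obs())
```

```text
[[ 0.53212716 -0.11746131  0.36631549]
 [ 0.53174413 -0.11698966  0.38474792]
 [ 0.53001887 -0.10964692  0.36718867]
 [ 0.53032675 -0.10988073  0.38043977]
 [ 0.52919421 -0.11834906  0.35697066]
 [ 0.53098559 -0.11334196  0.36683765]]
side finger tip [[ 0.54043131 -0.12903771  0.37927153]
 [ 0.54167312 -0.12538526  0.36940246]
 [ 0.53361757 -0.12269116  0.38172192]]
[[312.15216758 190.61105398]
 [312.20299024 178.68700277]
 [312.21651803 175.54054239]]
{'clock': 3.75, 'joints': array([-0.36443052,  0.18268996,  0.53788992,  1.70539881, -0.09737819,
        1.28007828,  1.97899836]), 'qvel': array([-8.41143903e-06,  9.11210313e-04,  3.01345935e-04,  8.14948446e-04,
       -9.63145189e-04, -3.46800201e-04, -3.93439520e-04]), 'tau': array([ 2.88891220e-03, -3.66830671e+01,  3.34318131e+00, -3.00197268e+01,
        1.35988329e-02,  1.68347753e-03, -3.43303791e-04]), 'tcp_pos': array([ 0.54184225, -0.11188327,  0.32605439]), 'orientation': array([-3.35671012e-01,  3.12352035e+00,  7.25625794e-05]), 'contact_force': array([-0.78557913, -0.15450564, -0.30835163]), 'moment': array([ 0.07137307,  0.01608383, -0.07857398]), 'gripper_force': 0.0, 'grip_width': 0.00029897159213722546}
```

The picture shows the closed fingertips ending just above the grip top: depth gives z≈0.365, against a reported TCP of 0.326. The reading is about 38 mm off in z, so I'll trust the images. I'll open, go about 35 mm lower watching the force, and close.

step_arm:
  moves:
    - [0, -4, -15, 0, 0, 0, 60]
    - [0, -4, -15, 0, 0, 0, 60]
    - [0, -4, -15, 0, 0, 0, 60]
    - [0, -4, -15, 0, 0, 0, 60]
    - [0, -4, 0, 0, 0, 0, 60]
    - [0, -4, 15, 0, 0, 0, 60]
    - [0, -4, 28, 0, 0, 0, 60]
    - [0, -4, 35, 0, 0, 0, 60]

```text
clock: 4.55
tcp_pos: [0.5419, -0.1154, 0.2894]
orientation: [0.336, -3.121, -0.001]
contact_force: [-0.6, 0.7, -0.8]
grip_width: 0.0597
gripper_force: 0.0
```

step_arm:
  moves:
    - [0, 0, 0, 0, 0, 0, 40]
    - [0, 0, 0, 0, 0, 0, 20]
    - [0, 0, 0, 0, 0, 0, 0]
    - [0, 0, 0, 0, 0, 0, 0]
    - [0, 0, 0, 0, 0, 0, 0]
  grip_force: 60

```text
clock: 5.05
tcp_pos: [0.5431, -0.1159, 0.2916]
orientation: [-0.336, 3.122, -0.0]
contact_force: [0.7, 0.1, 1.2]
grip_width: 0.0147
gripper_force: 60.9
```

Something 14.7 mm wide is gripped with 60 N. Test pull of 20 mm, then look.

step_arm:
  moves:
    - [0, 0, 4, 0, 0, 0, 0]
    - [0, 0, 8, 0, 0, 0, 0]
    - [0, 0, 12, 0, 0, 0, 0]
    - [0, 0, 16, 0, 0, 0, 0]
    - [0, 0, 20, 0, 0, 0, 0]
    - [0, 0, 20, 0, 0, 0, 0]
  grip_force: 80

```text
clock: 5.65
tcp_pos: [0.5443, -0.116, 0.2726]
orientation: [-0.335, 3.12, -0.001]
contact_force: [-0.0, -0.5, 9.5]
grip_width: 0.0149
gripper_force: 82.1
```

Run:
```python
from h import *
a=snap('side','s2');w=snap('wrist','w2')
A=cv2.resize(a['image'][155:260,270:350],(480,630),interpolation=cv2.INTER_CUBIC)[:600]
B=cv2.resize(w['image'][190:310,275:340],(320,600),interpolation=cv2.INTER_CUBIC)
cv2.imwrite('pics/c4.png',np.hstack([A,B])[:,:,::-1])
o=r.get_obs();print(o['tcp_pos'],o['contact_force'])
```

```text
[ 0.54436073 -0.11610424  0.27293574] [0.73021677 0.50790539 9.08095873]
```

View pics/c4.png

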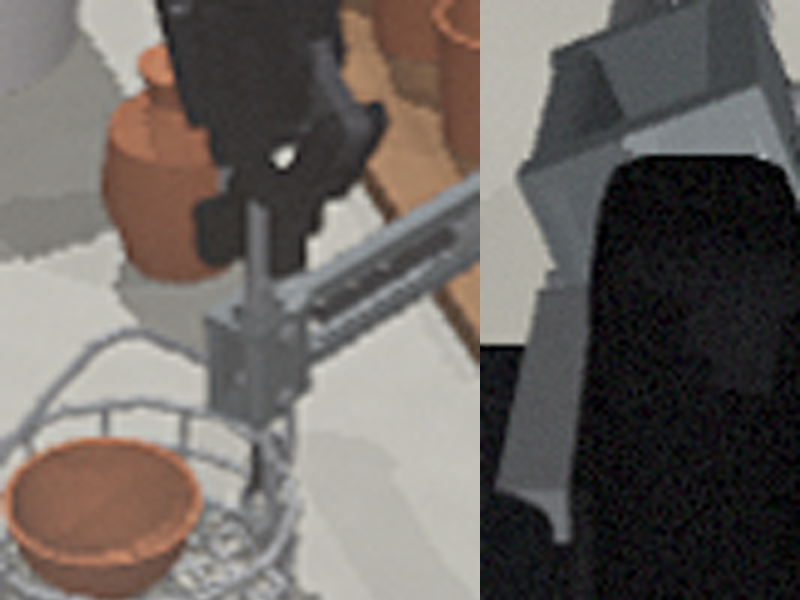

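Side view: the gripper holds the grip and the bracket has moved down to about (313,213) full-frame. The J below it is small, so I'll use depth to decide which way it opens.

Run:
```python
from h import *
for n,c in(('s0',[.541,-.117,.284]),('s2',[.543,-.117,.265])):
    a=load(n); c=np.array(c)
    uv=[(x,y) for y in range(170,260) for x in range(295,335)]
    P=atdepth(a,uv)-c; col=a['image'].sum(2)[[v for u,v in uv],[u for u,v in uv]]
    al=np.array([[np.cos(.22),-np.sin(.22)],[np.sin(.22),np.cos(.22)]])
    P[:,:2]=P[:,:2]@al   # to hook frame
    ok=(np.hypot(P[:,0],P[:,1])<.03)&(a['depth'][[v for u,v in uv],[u for u,v in uv]]>0)
    for lo in range(-96,60,6):
        m=ok&(P[:,2]*1e3>=lo)&(P[:,2]*1e3<lo+6)
        if m.sum(): print(n,lo,m.sum(),[f'{x*1e3:.0f},{y*1e3:.0f}:{q}' for (x,y,_),q in zip(P[m],col[m])][:9])
R,t=cam(load('s0'));print(R[0])
```

```text
s0 -90 9 ['-2,6:407', '-1,5:372', '-3,0:361', '1,-2:313', '-3,1:401', '-3,-3:326', '-3,-3:344', '-2,-7:365', '-1,-10:501']
s0 -84 13 ['-2,6:347', '-0,5:373', '2,5:413', '-4,3:384', '-2,2:398', '0,2:362', '-1,-1:350', '1,-2:326', '-2,-3:335']
s0 -78 13 ['1,12:426', '-1,9:296', '-2,7:317', '2,5:359', '-3,5:335', '-2,2:339', '1,3:437', '-2,-12:347', '1,-15:444']
s0 -72 12 ['3,1:291', '-1,-0:265', '3,2:339', '-3,0:262', '-1,-10:345', '-3,-12:344', '-1,-13:319', '3,-12:302', '-2,-11:347']
s0 -66 9 ['1,-2:287', '-2,2:169', '-2,-3:205', '-4,-1:192', '-3,-13:337', '-0,-13:336', '1,-15:480', '0,-13:316', '2,-14:412']
s0 -60 10 ['-3,0:196', '-1,-1:191', '0,-3:276', '-4,-1:223', '-2,-3:197', '3,-12:342', '-1,-14:346', '-3,-12:352', '-0,-13:343']
s0 -54 11 ['-2,-3:179', '-4,-6:185', '-1,-4:278', '1,-11:337', '-3,-14:361', '-1,-13:346', '2,-14:361', '-2,-12:360', '-1,-14:346']
s0 -48 9 ['3,-7:381', '-4,-6:169', '-3,-8:284', '2,-13:454', '-3,-8:271', '-3,-12:354', '1,-16:444', '-2,-11:357', '2,-14:437']
s0 -42 16 ['4,-5:303', '-1,-5:388', '0,-8:412', '6,-6:259', '-2,-3:353', '-2,-7:385', '0,-8:421
[... 4142 characters left out ...]
8', '7,-0:404', '11,-2:440', '-7,-3:322', '-4,-2:339', '-2,-3:319']
s2 30 11 ['-6,-1:296', '-4,3:310', '-5,-3:331', '-3,-4:326', '-1,-5:308', '3,-3:345', '-6,-1:308', '-5,-3:334', '-3,-3:319']
s2 36 5 ['-6,-0:274', '-6,-1:302', '8,-12:431', '-5,-4:331', '-1,-13:389']
s2 42 9 ['-6,-1:256', '-6,-0:275', '-7,-7:323', '-9,-13:349', '-1,-18:303', '4,-14:387', '-9,-13:353', '-6,-13:332', '-4,-15:345']
s2 48 26 ['18,-7:429', '-15,-7:294', '-12,-7:277', '8,-20:472', '-24,-6:192', '-23,-7:195', '-19,-5:221', '-11,-13:331', '-6,-13:247']
s2 54 51 ['21,-7:244', '24,-5:499', '17,-8:107', '22,-6:269', '17,-9:174', '21,-7:388', '-25,2:147', '-13,-5:159', '-26,-1:155']
[ 0.94977398 -0.31278644  0.00969646]
```

Depth settles it: the hook's back is on the -y side and the mouth opens towards +y, with the hook at z≈0.265. Now pulling down to mouth height, then moving to about 40 mm short of the wire.

step_arm:
  moves:
    - [0, 0, 7, 0, 0, 0.01, 0]
    - [0, 0, 15, 0, 0, 0.02, 0]
    - [0, 0, 23, 0, 0, 0.03, 0]
    - [0, 0, 31, 0, 0, 0.04, 0]
    - [0, 0, 39, 0, 0, 0.05, 0]
    - [0, 0, 46, 0, 0, 0.05, 0]
    - [0, 0, 52, 0, 0, 0.05, 0]
    - [0, 0, 55, 0, 0, 0.05, 0]

```text
clock: 6.55
tcp_pos: [0.5448, -0.116, 0.2177]
orientation: [-0.257, 3.126, -0.001]
contact_force: [0.9, -0.6, 12.1]
grip_width: 0.0148
gripper_force: 82.3
```

step_arm:
  moves:
    - [-2, 8, 0, 0, 0, 0, 0]
    - [-6, 24, 0, 0, 0, 0, 0]
    - [-10, 44, 0, 0, 0, 0, 0]
    - [-15, 66, 0, 0, 0, 0, 0]
    - [-20, 88, 0, 0, 0, 0, 0]
    - [-24, 108, 0, 0, 0, 0, 0]
    - [-26, 122, 0, 0, 0, 0, 0]
    - [-27, 130, 0, 0, 0, 0, 0]

```text
clock: 7.35
tcp_pos: [0.5504, 0.0188, 0.2182]
orientation: [-0.26, 3.125, 0.001]
contact_force: [0.1, -0.9, 11.1]
grip_width: 0.0146
gripper_force: 82.3
```

Run:
```python
from h import *
a=snap('side','s3');w=snap('wrist','w3')
o=r.get_obs();print(o['tcp_pos'],o['contact_force'],o['grip_width'],o['joints'].round(2)); tool(o['tcp_pos'],1.57+.17)
uv=[(x,y) for y in range(400) for x in range(640)]
W=atdepth(w,uv); m=(W[:,2]>.135)&(W[:,2]<.16)&(np.hypot(W[:,0]-.537,W[:,1]-.0625)<.035)
P=W[m]; P=P[np.argsort(P[:,0])]; print(len(P)); print(P[::max(1,len(P)//25)].round(4))
S=atdepth(a,uv); m=(S[:,2]>.13)&(S[:,2]<.165)&(np.hypot(S[:,0]-.537,S[:,1]-.0625)<.035)
P=S[m]; P=P[np.argsort(P[:,0])]; print('side',len(P)); print(P[::max(1,len(P)//25)].round(4))
B=cv2.resize(w['image'][100:325,200:500],(800,600),interpolation=cv2.INTER_CUBIC)
A=cv2.resize(a['image'][160:260,250:350],(600,600),interpolation=cv2.INTER_CUBIC)
cv2.imwrite('pics/c5.png',cv2.hconcat([cv2.resize(B,(400,300)),cv2.resize(A,(400,400))[:300]])[:,:,::-1])
```

```text
[0.5503671  0.01897343 0.21813007] [-0.38391017 -0.18024638 10.04714031] 0.014837609973699513 [-0.53  0.26  0.47  1.86 -0.14  1.05  1.73]
shift mm [0. 0. 0.]
turn [ 0.001  0.005 -0.002]
661
[[0.5024 0.0598 0.1352]
 [0.5055 0.0581 0.136 ]
 [0.5076 0.0602 0.1398]
 [0.5098 0.0598 0.1404]
 [0.5118 0.0591 0.1382]
 [0.5138 0.0611 0.1422]
 [0.5157 0.0603 0.1447]
 [0.5174 0.063  0.1485]
 [0.5196 0.0617 0.1462]
 [0.5213 0.0635 0.1505]
 [0.5234 0.0648 0.15  ]
 [0.5258 0.0665 0.1516]
 [0.5279 0.0634 0.151 ]
 [0.5303 0.0685 0.1502]
 [0.5326 0.0678 0.1531]
 [0.5347 0.0654 0.1523]
 [0.537  0.0688 0.1529]
 [0.5396 0.066  0.151 ]
 [0.5421 0.0679 0.1518]
 [0.544  0.0695 0.1498]
 [0.5464 0.0656 0.1492]
 [0.5496 0.0689 0.1475]
 [0.5529 0.0664 0.1438]
 [0.5564 0.0669 0.1405]
 [0.5602 0.0693 0.1405]
 [0.5639 0.069  0.1375]]
side 48
[[0.5026 0.0566 0.1369]
 [0.5029 0.0584 0.1321]
 [0.5045 0.0539 0.1317]
 [0.5049 0.055  0.1342]
 [0.5051 0.0552 0.1373]
 [0.5059 0.0582 0.1384]
 [0.5084 0.058  0.1312]
 [0.5086 0.0583 0.1343]
 [0.509  0.0596 0.1367]
 [0.5095 0.0612 0.1388]
 [0.5117 0.059  0.1399]
 [0.5121 0.06
[... 175 characters left out ...]
45]
 [0.5202 0.058  0.1488]
 [0.5205 0.0596 0.1442]
 [0.5216 0.0635 0.148 ]
 [0.5233 0.0594 0.1471]
 [0.5238 0.0611 0.1492]
 [0.5251 0.0658 0.1489]
 [0.5265 0.0609 0.1487]
 [0.5274 0.0641 0.1496]
 [0.5294 0.0614 0.1477]
 [0.5302 0.0641 0.149 ]
 [0.5311 0.0674 0.1498]
 [0.5326 0.0625 0.1496]
 [0.5331 0.0639 0.1519]
 [0.5354 0.0622 0.1525]
 [0.5357 0.0635 0.1482]
 [0.5386 0.0643 0.147 ]
 [0.5394 0.067  0.1483]
 [0.5414 0.0636 0.1502]
 [0.542  0.0664 0.1447]
 [0.5441 0.0638 0.1461]
 [0.5443 0.064  0.1493]
 [0.5458 0.0693 0.1487]
 [0.5474 0.0652 0.1444]
 [0.5527 0.0642 0.144 ]
 [0.5531 0.0656 0.1395]
 [0.5558 0.0654 0.139 ]
 [0.556  0.0658 0.1421]
 [0.5582 0.0636 0.1398]
 [0.5582 0.0639 0.1362]]
```

Run:
```python
from h import *
def cloud(n,c,yaw):
    a=load(n); uv=np.array([(x,y) for y in range(150,270) for x in range(250,350)])
    P=atdepth(a,uv)-np.array(c); s,k=np.sin(yaw),np.cos(yaw)
    P[:,:2]=P[:,:2]@np.array([[k,-s],[s,k]]); return P*1e3
for n,c,y in(('s0',[.541,-.117,.284],.22),('s2',[.5415,-.117,.265],.22),('s3',[.5476,.018,.210],.17)):
    P=cloud(n,c,y); near=np.hypot(P[:,0],P[:,1])<25
    b=near&(P[:,2]>-80)&(P[:,2]<-48)&(P[:,1]<-7)&(P[:,1]>-20)&(abs(P[:,0])<10)
    t=near&(P[:,2]>17)&(P[:,2]<27)&(abs(P[:,0])<16)&(P[:,1]>-12)
    u=near&(abs(P[:,0])<8)&(abs(P[:,1])<12)&(P[:,2]<-70)&(P[:,2]>-97)
    br=near&(abs(P[:,2])<15)
    print(n,'back',b.sum(),np.median(P[b],0).round(1),'brtop z',np.median(P[t][:,2]).round(1),'brmed',np.median(P[br],0).round(1),'low',np.percentile(P[u][:,2],5).round(1))
```

```text
s0 back 33 [ -0.5 -13.5 -65. ] brtop z 21.3 brmed [-5.8 -8.8 -2. ] low -87.8
s2 back 32 [ -0.9 -12.6 -63.1] brtop z 23.5 brmed [-4.9 -9.9 -1.7] low -84.8
s3 back 29 [ -0.9 -13.1 -63.8] brtop z 23.9 brmed [ -3.9 -12.2  -1.8] low -86.0
```

View pics/c5.png

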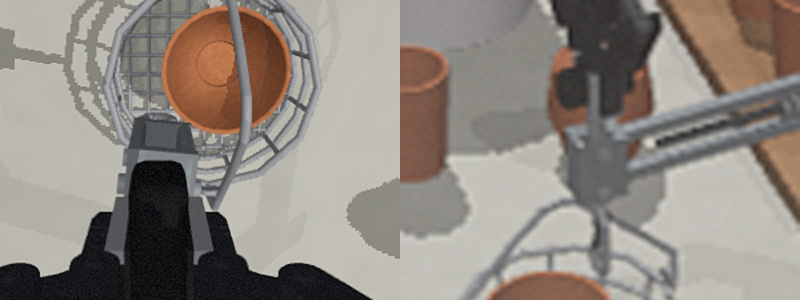

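The wrist view shows the bail wire running just ahead (+y) of the hook, with the grip centred near its peak. The side view shows the hook upright beside the bail. Advancing.

step_arm:
  moves:
    - [1, 5, 1, 0, 0, 0, 0]
    - [2, 12, 1, 0, 0, 0, 0]
    - [3, 20, 1, 0, 0, 0, 0]
    - [4, 27, 1, 0, 0, 0, 0]
    - [4, 32, 1, 0, 0, 0, 0]
    - [4, 35, 1, 0, 0, 0, 0]
    - [4, 37, 1, 0, 0, 0, 0]
    - [4, 37, 1, 0, 0, 0, 0]

```text
clock: 8.25
tcp_pos: [0.5404, 0.0534, 0.2173]
orientation: [-0.258, 3.125, 0.002]
contact_force: [-1.0, -0.8, 10.1]
grip_width: 0.0148
gripper_force: 82.3
```

```bash
cat >> h.py <<'E'
def report(tag):
    F=[];
    a=snap('side',tag+'s'); F.append(r.get_obs()['contact_force']); w=snap('wrist',tag+'w'); o=r.get_obs();F.append(o['contact_force'])
    print('tcp',o['tcp_pos'].round(4),'F',np.round(F,2))
    T=o['tcp_pos']; uv=np.array([(x,y) for y in range(400) for x in range(640)])
    W=atdepth(w,uv); yaw=.17;ax=np.array([np.cos(yaw),np.sin(yaw)]);n=np.array([-ax[1],ax[0]])
    D=W[:,:2]-[.5345,.065]; u=D@ax*1e3; v=D@n*1e3
    for lo,hi in((-32,-18),(-18,-6),(-6,6),(6,18),(18,32)):
        m=(W[:,2]>.13)&(W[:,2]<.158)&(u>lo)&(u<hi)&(abs(v)<14)
        if m.sum()>5: print('wire u',lo,m.sum(),'v %.1f'%np.median(v[m]),'z',np.percentile(W[m][:,2],[50,90]).round(4))
    S=atdepth(a,uv); h=T+[-.0034,-.001,-.007]; q=(S-h)*1e3; x=q[:,:2]@ax; y=q[:,:2]@n
    b=(abs(x)<8)&(y<-7)&(y>-20)&(q[:,2]>-80)&(q[:,2]<-48); t=(abs(x)<16)&(y>-12)&(y<16)&(q[:,2]>16)&(q[:,2]<28)
    print('hook back',b.sum(),np.median(np.c_[x,y][b],0).round(1),'top',np.median(q[t][:,2]).round(1), 'hook uv from peak',((h[:2]-[.5345,.065])@ax*1e3).round(1),((h[:2]-[.5345,.065])@n*1e3).round(1),'mouth z',(h[2]-.061).round(4))
E
python3 -c "
from h import *
report('r1')"
```

```text
tcp [0.5404 0.0532 0.2172] F [[-1.000e-02  1.700e-01  9.890e+00]
 [-2.200e-01  5.600e-01  1.091e+01]]
wire u -32 177 v 0.7 z [0.1399 0.1448]
wire u -18 145 v 1.2 z [0.1495 0.151 ]
wire u -6 81 v -1.2 z [0.1401 0.152 ]
hook back 28 [  0.6 -13.3] top 22.8 hook uv from peak 0.3 -13.0 mouth z 0.1492
```

step_arm:
  moves:
    - [0, 1.5, 0, 0, 0, 0, 0]
    - [0, 3, 0, 0, 0, 0, 0]
    - [0, 4.5, 0, 0, 0, 0, 0]
    - [0, 6, 0, 0, 0, 0, 0]
    - [0, 7, 0, 0, 0, 0, 0]
    - [0, 8, 0, 0, 0, 0, 0]
    - [0, 9, 0, 0, 0, 0, 0]
    - [0, 9, 0, 0, 0, 0, 0]

```text
clock: 9.15
tcp_pos: [0.539, 0.0619, 0.2172]
orientation: [-0.257, 3.126, 0.001]
contact_force: [0.1, 0.1, 11.2]
grip_width: 0.0153
gripper_force: 82.3
```

```bash
python3 -c "
from h import *
report('r2')"
```

```text
tcp [0.539  0.0619 0.2172] F [[ 0.63  0.96 10.43]
 [ 0.54  0.9  11.01]]
wire u -32 173 v 0.7 z [0.1404 0.145 ]
wire u -18 145 v 1.4 z [0.1495 0.151 ]
wire u -6 36 v 4.7 z [0.1445 0.1521]
hook back 20 [ -0.1 -14. ] top 22.7 hook uv from peak 0.4 -4.2 mouth z 0.1492
```

step_arm:
  moves:
    - [0, 1, 0, 0, 0, 0, 0]
    - [0, 2, 0, 0, 0, 0, 0]
    - [0, 3, 0, 0, 0, 0, 0]
    - [0, 4, 0, 0, 0, 0, 0]
    - [0, 4, 0, 0, 0, 0, 0]
    - [0, 4, 0, 0, 0, 0, 0]

```text
clock: 9.85
tcp_pos: [0.5384, 0.0653, 0.2173]
orientation: [-0.257, 3.126, 0.0]
contact_force: [0.5, -1.1, 11.2]
grip_width: 0.0145
gripper_force: 82.3
```

```bash
python3 -c "
from h import *
report('r3')"
```

```text
tcp [0.5384 0.0653 0.2173] F [[ 0.22 -2.22 10.45]
 [ 1.17 -1.42 11.49]]
wire u -32 177 v 0.5 z [0.1403 0.1444]
wire u -18 146 v 1.8 z [0.1493 0.1509]
wire u -6 74 v 5.6 z [0.1387 0.1513]
hook back 32 [  0.3 -12.9] top 22.6 hook uv from peak 0.4 -0.8 mouth z 0.1493
```

Contact force of about -1.5 N: the latch is being pressed in. A couple of mm more.

step_arm:
  moves:
    - [0, 0.7, 0, 0, 0, 0, 0]
    - [0, 1.4, 0, 0, 0, 0, 0]
    - [0, 2, 0, 0, 0, 0, 0]
    - [0, 2, 0, 0, 0, 0, 0]
    - [0, 2, 0, 0, 0, 0, 0]

```text
clock: 10.45
tcp_pos: [0.5381, 0.0671, 0.2173]
orientation: [-0.256, 3.125, 0.0]
contact_force: [0.7, -1.4, 10.8]
grip_width: 0.015
gripper_force: 82.3
```

```bash
python3 -c "
from h import *
report('r4')
F=[]
for i in range(8): r.grab_frame('side'); F.append(r.get_obs()['contact_force'])
print(np.mean(F,0),np.std(F,0))"
```

```text
tcp [0.5381 0.0671 0.2173] F [[-0.03 -0.58 11.63]
 [ 0.16 -2.51 11.93]]
wire u -32 173 v 0.9 z [0.1402 0.1445]
wire u -18 149 v 1.5 z [0.1493 0.1512]
wire u -6 77 v 6.8 z [0.1384 0.1511]
hook back 26 [  0.9 -13.5] top 22.9 hook uv from peak 0.4 1.1 mouth z 0.1493
[ 0.62289968 -1.31832658 11.63927365] [0.38482974 0.53970166 0.3166155 ]
```

step_arm:
  moves:
    - [0, 0.5, 0, 0, 0, 0, 0]
    - [0, 1, 0, 0, 0, 0, 0]
    - [0, 1, 0, 0, 0, 0, 0]
    - [0, 1, 0, 0, 0, 0, 0]

```text
clock: 11.35
tcp_pos: [0.538, 0.0681, 0.2174]
orientation: [-0.256, 3.125, 0.0]
contact_force: [0.4, -1.8, 10.8]
grip_width: 0.0152
gripper_force: 82.4
```

```bash
python3 -c "
from h import *
report('r5')
F=[]
for i in range(8): r.grab_frame('side'); F.append(r.get_obs()['contact_force'])
print(np.mean(F,0),np.std(F,0))"
```

```text
tcp [0.538  0.068  0.2173] F [[ 0.08 -1.91 10.87]
 [ 1.34 -1.45 10.66]]
wire u -32 173 v 1.0 z [0.1402 0.1445]
wire u -18 148 v 1.7 z [0.1494 0.1511]
wire u -6 72 v 7.7 z [0.1384 0.1513]
hook back 28 [ -0.2 -13.3] top 22.8 hook uv from peak 0.5 2.0 mouth z 0.1493
[ 0.50750619 -1.75363114 11.28435133] [0.26000444 0.52172142 0.47933633]
```

step_arm:
  moves:
    - [0, 0.6, 0, 0, 0, 0, 0]
    - [0, 0.6, -1.5, 0, 0, 0, 0]
    - [0, 0.6, -3, 0, 0, 0, 0]
    - [0, 0.6, -4.5, 0, 0, 0, 0]
    - [0, 0.6, -6, 0, 0, 0, 0]
    - [0, 0.6, -7.5, 0, 0, 0, 0]
    - [0, 0.6, -9, 0, 0, 0, 0]
    - [0, 0.6, -9, 0, 0, 0, 0]

```text
clock: 12.65
tcp_pos: [0.5373, 0.0684, 0.2261]
orientation: [-0.256, 3.127, -0.0]
contact_force: [-0.3, -1.3, 10.3]
grip_width: 0.0149
gripper_force: 82.1
```

```bash
python3 -c "
from h import *
report('r6')
F=[]
for i in range(4): r.grab_frame('side'); F.append(r.get_obs()['contact_force'])
print(np.mean(F,0),np.std(F,0))"
```

```text
tcp [0.5373 0.0683 0.226 ] F [[-0.97 -1.51 10.49]
 [-0.3  -2.45  9.88]]
wire u -32 162 v 0.6 z [0.14   0.1446]
wire u -18 139 v 1.3 z [0.1496 0.1511]
wire u -6 105 v 6.5 z [0.144  0.1513]
hook back 25 [ -0.  -13.4] top 23.2 hook uv from peak -0.2 2.4 mouth z 0.158
[-0.42706294 -2.41852743 10.61261299] [0.46287438 0.26427951 0.51103369]
```

step_arm:
  moves:
    - [0, -0.3, -1.5, 0, 0, 0, 0]
    - [0, -0.5, -3, 0, 0, 0, 0]
    - [0, -0.5, -4.5, 0, 0, 0, 0]
    - [0, -0.5, -6, 0, 0, 0, 0]
    - [0, -0.5, -7, 0, 0, 0, 0]
    - [0, -0.5, -8, 0, 0, 0, 0]
    - [0, -0.5, -8, 0, 0, 0, 0]

```text
clock: 13.65
tcp_pos: [0.5376, 0.0689, 0.2343]
orientation: [-0.257, 3.126, 0.002]
contact_force: [0.0, 0.1, 10.4]
grip_width: 0.015
gripper_force: 82.2
```

```bash
python3 -c "
from h import *
report('r7')
F=[]
for i in range(4): r.grab_frame('side'); F.append(r.get_obs()['contact_force'])
print(np.mean(F,0),np.std(F,0))"
```

```text
tcp [0.5376 0.0689 0.2342] F [[-1.000e-02 -1.600e-01  1.089e+01]
 [ 8.000e-01  1.500e-01  1.123e+01]]
wire u -32 152 v 1.1 z [0.1398 0.1446]
wire u -18 135 v 1.8 z [0.1493 0.1511]
wire u -6 124 v 5.6 z [0.1508 0.1558]
hook back 26 [  0.1 -12.7] top 22.9 hook uv from peak 0.2 2.9 mouth z 0.1662
[ 0.36642367 -0.45023849 11.16937324] [0.34692468 0.37953671 0.17115378]
```

Lateral force is gone, so the latch seems to have snapped. Lifting slowly.

step_arm:
  moves:
    - [0, 0, -1, 0, 0, 0, 0]
    - [0, 0, -2, 0, 0, 0, 0]
    - [0, 0, -3, 0, 0, 0, 0]
    - [0, 0, -4, 0, 0, 0, 0]
    - [0, 0, -5, 0, 0, 0, 0]
    - [0, 0, -6.5, 0, 0, 0, 0]
    - [0, 0, -8, 0, 0, 0, 0]
    - [0, 0, -8, 0, 0, 0, 0]

```text
clock: 14.75
tcp_pos: [0.5359, 0.0687, 0.2405]
orientation: [-0.257, 3.13, 0.001]
contact_force: [-0.0, -0.4, 6.0]
grip_width: 0.015
gripper_force: 81.5
```

```bash
python3 -c "
from h import *
report('r8')
F=[]
for i in range(4): r.grab_frame('side'); F.append(r.get_obs()['contact_force'])
print(np.mean(F,0),np.std(F,0))"
```

```text
tcp [0.5359 0.0688 0.2405] F [[-0.34  0.63  5.63]
 [-0.3   0.58  5.94]]
wire u -32 151 v 1.2 z [0.1433 0.1483]
wire u -18 131 v 1.9 z [0.1522 0.154 ]
wire u -6 78 v 5.0 z [0.1536 0.1561]
hook back 25 [  0.8 -13.4] top 22.7 hook uv from peak -1.5 3.1 mouth z 0.1725
[-0.01031585  0.47172588  5.85002322] [0.42243244 0.19475214 0.36053318]
```

step_arm:
  moves:
    - [0, 0, -1.5, 0, 0, 0, 0]
    - [0, 0, -3, 0, 0, 0, 0]
    - [0, 0, -5, 0, 0, 0, 0]
    - [0, 0, -7.5, 0, 0, 0, 0]
    - [0, 0, -10, 0, 0, 0, 0]
    - [0, 0, -13, 0, 0, 0, 0]
    - [0, 0, -16, 0, 0, 0, 0]
    - [0, 0, -19, 0, 0, 0, 0]

```text
clock: 15.85
tcp_pos: [0.5354, 0.0685, 0.2593]
orientation: [-0.257, 3.131, -0.0]
contact_force: [0.2, 0.0, 4.1]
grip_width: 0.0151
gripper_force: 81.3
```

step_arm:
  moves:
    - [0, 0, -3, 0, 0, 0, 0]
    - [0, 0, -6, 0, 0, 0, 0]
    - [0, 0, -9, 0, 0, 0, 0]
    - [0, 0, -12, 0, 0, 0, 0]
    - [0, 0, -15, 0, 0, 0, 0]
    - [0, 0, -18, 0, 0, 0, 0]
    - [0, 0, -20, 0, 0, 0, 0]
    - [0, 0, -21, 0, 0, 0, 0]

```text
clock: 16.65
tcp_pos: [0.5356, 0.0686, 0.2803]
orientation: [-0.258, 3.131, 0.0]
contact_force: [-0.2, -1.0, 4.1]
grip_width: 0.0148
gripper_force: 81.3
```

Run:
```python
from h import *
a=snap('side','s9'); o=r.get_obs(); print(o['tcp_pos'],o['contact_force'])
uv=np.array([(x,y) for y in range(400) for x in range(640)]); S=atdepth(a,uv)
h=o['tcp_pos']+[-.0034,-.001,-.007]; q=(S-h)*1e3; t=(np.abs(q[:,0])<16)&(q[:,1]>-12)&(q[:,1]<16)&(q[:,2]>14)&(q[:,2]<30)
print('hook z',h[2]+np.median(q[t][:,2])/1e3-.022)
cv2.imwrite('pics/c6.png',cv2.resize(a['image'][120:270,220:420],(800,600),interpolation=cv2.INTER_CUBIC)[:,:,::-1])
```

```text
[0.53555976 0.06864851 0.28029684] [-0.15174179  0.08383725  4.40412574]
hook z 0.27424169453382974
```

View pics/c6.png

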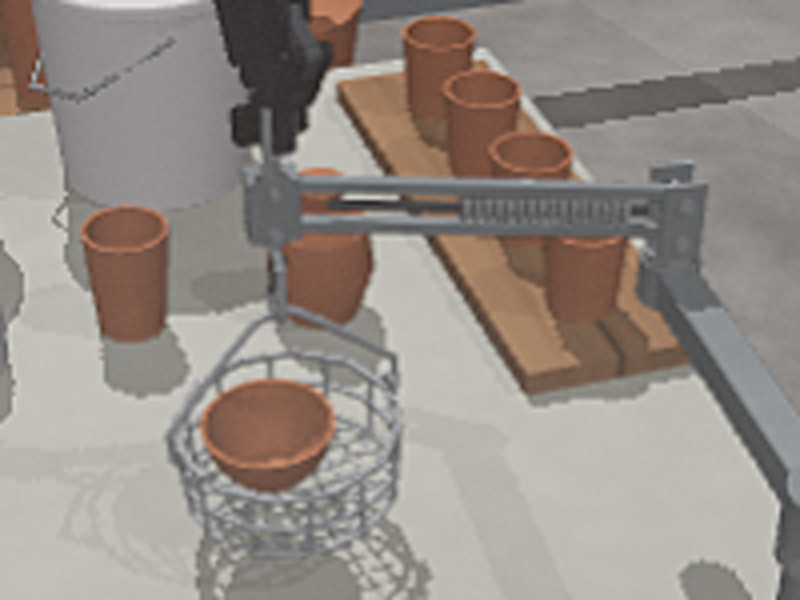

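The basket hangs free from the hook at about (280,310) in the crop, with the bowl standing in it. About 10 mm remains to the stop.

step_arm:
  moves:
    - [0, 0, -2, 0, 0, 0, 0]
    - [0, 0, -4, 0, 0, 0, 0]
    - [0, 0, -6, 0, 0, 0, 0]
    - [0, 0, -7.5, 0, 0, 0, 0]
    - [0, 0, -9, 0, 0, 0, 0]
    - [0, 0, -10, 0, 0, 0, 0]
    - [0, 0, -11, 0, 0, 0, 0]
    - [0, 0, -11, 0, 0, 0, 0]

```text
clock: 17.5
tcp_pos: [0.535, 0.0686, 0.2905]
orientation: [0.258, -3.13, 0.0]
contact_force: [0.3, 0.2, 0.3]
grip_width: 0.0149
gripper_force: 80.7
```

step_arm:
  moves:
    - [0, 0, 0, 0, 0, 0, 0]
    - [0, 0, 0, 0, 0, 0, 0]
    - [0, 0, 0, 0, 0, 0, 20]
    - [0, 0, 0, 0, 0, 0, 30]
    - [0, 0, 0, 0, 0, 0, 45]
    - [0, 0, 0, 0, 0, 0, 60]
    - [0, 0, 0, 0, 0, 0, 70]
    - [0, 0, 0, 0, 0, 0, 70]
  grip_force: 20

```text
clock: 18.3
tcp_pos: [0.5354, 0.0686, 0.291]
orientation: [0.258, -3.131, -0.0]
contact_force: [0.2, 0.2, 0.8]
grip_width: 0.0703
gripper_force: 0.0
```

step_arm:
  moves:
    - [0, 0, -5, 0, 0, 0, 70]
    - [0, 0, -15, 0, 0, 0, 70]
    - [0, 0, -30, 0, 0, 0, 70]
    - [0, 0, -50, 0, 0, 0, 70]
    - [0, 0, -70, 0, 0, 0, 70]
    - [0, 0, -90, 0, 0, 0, 70]
    - [0, 0, -105, 0, 0, 0, 70]
    - [0, 0, -110, 0, 0, 0, 70]

```text
clock: 19.1
tcp_pos: [0.5363, 0.0686, 0.4036]
orientation: [-0.257, 3.127, 0.001]
contact_force: [0.6, 0.7, 1.1]
grip_width: 0.0698
gripper_force: 0.0
```

step_arm:
  moves:
    - [0, 0, 0, 0, 0, 0, 70]
    - [0, 0, 0, 0, 0, 0, 70]
    - [0, 0, 0, 0, 0, 0, 70]
    - [0, 0, 0, 0, 0, 0, 70]
    - [0, 0, 0, 0, 0, 0, 70]
    - [0, 0, 0, 0, 0, 0, 70]
    - [0, 0, 0, 0, 0, 0, 70]
    - [0, 0, 0, 0, 0, 0, 70]

```text
clock: 19.9
tcp_pos: [0.5355, 0.0686, 0.401]
orientation: [0.258, -3.131, -0.0]
contact_force: [0.5, 0.8, 0.5]
grip_width: 0.0697
gripper_force: 0.0
```

Run:
```python
from h import *
a=snap('side','s10')
for i in range(12): r.grab_frame('wrist')
b=snap('side','s11'); o=r.get_obs(); print(o['tcp_pos'],o['contact_force'],o['grip_width'])
d=np.abs(a['image'].astype(int)-b['image']).max(2)[120:270,220:420]; print('moving px',(d>60).sum())
uv=np.array([(x,y) for y in range(400) for x in range(640)]); S=atdepth(b,uv)
m=(np.hypot(S[:,0]-.535,S[:,1]-.068)<.1)&(S[:,2]>.02)
print('low',np.percentile(S[m][:,2],[1,5]))
t=(np.hypot(S[:,0]-.532,S[:,1]-.0676)<.016)&(S[:,2]>.29)&(S[:,2]<.32);print('bracket top',np.median(S[t][:,2]))
```

```text
[0.53544261 0.06859657 0.40100342] [-0.23548497 -0.63125621  0.53307698] 0.07013237059379096
moving px 0
low [0.05260488 0.05960525]
bracket top 0.30545704069450536
```

Bracket top at 0.3055 means the arm is at its stop, the basket is about 50 mm clear and still, and the gripper is clear. Handing in.

```bash
python3 -c "
from bench import r
print(r.hand_in())"
```

```text
the job is handed in; nothing more can be done
None
```

I handed the job in at about 20 s: the basket hangs still from the hook about 50 mm clear of the bench, the spring arm is up at its stop and the gripper is clear. I inferred that the latch is shut from the side force vanishing and the load carrying, not from a close view, and the hand-in returned no verdict.

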